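# Move the honey samples to the tested rack in the same order

### The arm

A 6-joint arm with a two-finger parallel gripper is mounted at the origin on the work surface. World frame = base frame: x ahead of the robot, y to its left, z up, the work surface at z = 0. Lengths are in m, angles in rad, forces in N, time in s.
With the tool pointing down it reaches from about 0.3 to 0.875 m from the base axis. Payload 6.4 kg.
Tool frame: the origin (TCP) lies between the finger pads; the fingertips stand 19 mm ahead of it and the grasp point (between the pads) is the TCP; z points along the fingers, y is the line along which they close (so a half turn about z gives the same grasp; the last joint's range is limited). The gripper opens to 88 mm and grips with 3 to 60 N. Pads are 18 mm wide; open, the fingers measure 123 mm over their backs; the gripper's body (75 mm by 187 mm) begins 45 mm behind the grasp point.
Start: joints at [-1.372, 0.181, 1.607, -0, 1.354, -0.206], TCP at [0.226, -0.529, 0.258] pointing down, gripper open.
Joint ranges: [-2.99, 2.99], [-0.89, 2.07], [0.3, 2.58], [-1.14, 4.28], [0, 2.63], [-3.12, 3.12]. Speed limits (rad/s): [2.57, 2.57, 3.01, 3.14, 3.14, 3.14].

### API

Orientations are given as [roll, pitch, yaw] about the fixed x, y, z axes, in that order (R = Rz(yaw) Ry(pitch) Rx(roll)).
In Python, from station import sensors, snapshot, sign_off, look_for, cut_out, tip_of gives the robot as it stands. The module is installed in compiled form; this text tells all that it offers.
- The arm moves only by the tool step_arm, never from a script. Its argument "steps" is one flat list of numbers, 5 for each row, row after row: the finger opening in mm, from 0 to 88.1, then the shift along the world's x, y, z in mm, then the turn about the world's z in degrees. A call has 1 to 12 rows; each row is the pose to reach, as a shift and turn from the pose commanded when the call began; what a row does not reach only later rows make up. A row lasts 1/8 s, in which the tool goes at most 62.5 mm and 10.7 degrees, less where a joint would pass 70% of its speed; a pose out of reach is approached as far as the arm can. A call with a gripper value outside its range is refused whole. The fingers move at their own pace and stop on an object; "grip_force" is the grip in N (left out, the last holds). Time passes only in rows, so rows that repeat a pose let the fingers close. It gives the time, the measured TCP pose, the force, the opening and the grip force at its end, in the units of the state.
- sensors.state(): the state, without advancing time (a new reading comes with each control period).
- snapshot(name): name is "scene" or "side" or "wrist"; returns a dict with "frame" (480x640x3 uint8, red, green, blue), "z_map" (480x640 float32, m along the optical axis (not along the pixel's ray), 0 where there is no reading), "intrinsics" (3x3 intrinsics, pixels), "R" (3x3) and "t" (3): a world point X has camera coordinates R X + t; the wrist camera has in their place "T_tool_cam" (4x4, takes a point from camera to tool coordinates, whose origin is the TCP and whose axes are the flange's). Camera axes: x right, y down, z forward; pixel columns grow to the right and rows downward; lengths in m; the calibration is good to about 2 mm. A picture is of the moment at which its call begins: read the wrist's pose just before it.
- sign_off(): hands the job in; it is judged then, once.
Trained networks look in a picture, given as the dict that the camera call returned (one of the last four; its "shot" number tells which), for a name from the list of things; names that differ only in an ending like _2 or _b are one class to them, and where a whole thing is asked for, a point or a joint stands for the part that bears it (a point fixed in the world has none). Each returns a list of dicts, best first, with "p" (0 to 1); they miss things now and then, are a little off and sometimes report something else, mostly with a low value. They report only what shows in the picture. A call takes as long as a camera call.
- look_for(picture, label): "bbox" ([left, top, right, bottom] in pixels, round what is visible of it).
- cut_out(picture, label): "pixels" (480x640 bool, what is visible of it) and "bbox" ([left, top, right, bottom] in pixels, round what is visible of it).
- tip_of(picture, label): "xy" ([column, row] in pixels: a listed point, or the origin of a listed thing).
The state is a dict: "clock": time; "joints": joint angles; "qvel": joint speeds; "effort": joint torques, N m; "ee_pos": TCP position; "tool_rot": TCP orientation; "force": force on the tool from outside, world axes, zero at the start; "moment": the same for the moment, N m; "width": finger opening in m; "gripper_force": force on a finger pad.
Only numpy, scipy, OpenCV 4.12 (cv2) and the standard library are available. Lean on these libraries where they do the work, as an engineer would, in place of code of your own. Each camera call takes 0.05 s, during which the arm holds its last target. There are 200 camera calls.

### The job

Move the four honey sample jars from the full rack to the empty rack, one jar to each well, keeping their order as counted from the knob end of each rack: the jar nearest the knob of the full rack goes into the well nearest the knob of the empty rack, and so on (the two knobs point roughly opposite ways). Keep the jars upright, set them down gently without dropping them, and leave each standing flat on the floor of its well.

Things in the scene. Friction and masses are not known exactly. Their poses are not given: they have to be found in the camera images.
- rack_in: Full rack (holds the jars at the start): pale wood, 308 x 80 mm, fixed; one row of four open wells, 72 mm square inside, centred at its x = -114, -38, 38, 114 mm, y = 0; well floor 6 mm, wall tops 18 mm above the table, walls 4 mm. Knob end = its -x end: tongue to x = -192 mm with dark round knob 20 mm wide, top at 38 mm, at x = -176 mm. Origin: centre of underside, on the table; z up.
- rack_out: Empty rack, same make: pale wood, 308 x 80 mm, fixed; one row of four open wells, 72 mm square inside, centred at its x = -114, -38, 38, 114 mm, y = 0; well floor 6 mm, wall tops 18 mm above the table, walls 4 mm. Knob end = its -x end: tongue to x = -192 mm with dark round knob 20 mm wide, top at 38 mm, at x = -176 mm. Origin: centre of underside, on the table; z up.
- jar_round: Honey sample jar, wide round jar: amber glass, brass-coloured lid, 54 mm diameter, 64 mm tall; glass body up to 50 mm, lid 53 mm wide. About 170 g (x 0.7 to 1.4). Origin: centre of its underside; z up. Starts upright on its rubber pad in the full rack, its axes within 0.1 rad of the rack's.
- jar_slim: Honey sample jar, slim round jar, the tallest and narrowest: amber glass, brass-coloured lid, 38 mm diameter, 80 mm tall; glass body up to 66 mm, lid 36 mm wide. About 130 g (x 0.7 to 1.4). Origin: centre of its underside; z up. Starts upright on its rubber pad in the full rack, its axes within 0.1 rad of the rack's.
- jar_square: Honey sample jar, square jar: amber glass 46 x 46 mm (sides along its x and y), small round brass-coloured lid 39 mm wide, 74 mm tall; glass body up to 56 mm. About 160 g (x 0.7 to 1.4). Origin: centre of its underside; z up. Starts upright on its rubber pad in the full rack, its axes within 0.1 rad of the rack's.
- jar_hex: Honey sample jar, six-sided jar: amber glass, 46 mm across its flats (one pair of flats faces its +y and -y), 53 mm across corners (along its x), round brass-coloured lid 41 mm wide, 69 mm tall; glass body up to 52 mm. About 150 g (x 0.7 to 1.4). Origin: centre of its underside; z up. Starts upright on its rubber pad in the full rack, its axes within 0.1 rad of the rack's.
- pad_round: Dark rubber pad (round, 68 mm wide, 4 mm thick) fixed in the well of the full rack in which the wide round jar stands at the start. It stays there and so shows where that jar stood. Origin: centre of its underside, on the well floor.
- pad_slim: Dark rubber pad (round, 52 mm wide, 4 mm thick) fixed in the well of the full rack in which the slim jar stands at the start. It stays there and so shows where that jar stood. Origin: centre of its underside, on the well floor.
- pad_square: Dark rubber pad (square, 60 mm, 4 mm thick) fixed in the well of the full rack in which the square jar stands at the start. It stays there and so shows where that jar stood. Origin: centre of its underside, on the well floor.
- pad_hex: Dark rubber pad (six-sided, 58 mm across flats, 4 mm thick) fixed in the well of the full rack in which the six-sided jar stands at the start. It stays there and so shows where that jar stood. Origin: centre of its underside, on the well floor.

How it is judged:
At the end, for the whole second after the job is handed in: Each jar stands in the well of the empty rack that has the same place, counted from the knob end, as the well it came from: inside the well (within 18 mm of its centre along and across the rack), its underside within 4 mm of the well floor's height, upright within 0.1 rad, at rest (((x of jar_round in the frame of rack_out between -0.132 and -0.096 m and x of pad_round in the frame of rack_in between -0.144 and -0.084 m) or (x of jar_round in the frame of rack_out between -0.056 and -0.02 m and x of pad_round in the frame of rack_in between -0.068 and -0.008 m) or (x of jar_round in the frame of rack_out between 0.02 and 0.056 m and x of pad_round in the frame of rack_in between 0.008 and 0.068 m) or (x of jar_round in the frame of rack_out between 0.096 and 0.132 m and x of pad_round in the frame of rack_in between 0.084 and 0.144 m)) and y of jar_round in the frame of rack_out between -0.018 and 0.018 m and z of jar_round in the frame of rack_out between 0.002 and 0.01 m and angle between each of jar_round, jar_slim, jar_square, jar_hex's own z axis and vertical below 0.1 rad and linear speed of each of jar_round, jar_slim, jar_square, jar_hex below 0.02 m/s and angular speed of each of jar_round, jar_slim, jar_square, jar_hex below 0.2 rad/s and ((x of jar_slim in the frame of rack_out between -0.132 and -0.096 m and x of pad_slim in the frame of rack_in between -0.144 and -0.084 m) or (x of jar_slim in the frame of rack_out between -0.056 and -0.02 m and x of pad_slim in the frame of rack_in between -0.068 and -0.008 m) or (x of jar_slim in the frame of rack_out between 0.02 and 0.056 m and x of pad_slim in the frame of rack_in between 0.008 and 0.068 m) or (x of jar_slim in the frame of rack_out between 0.096 and 0.132 m and x of pad_slim in the frame of rack_in between 0.084 and 0.144 m)) and y of jar_slim in the frame of rack_out between -0.018 and 0.018 m and z of jar_slim in the frame of rack_out between 0.002 and 0.01 m and ((x of jar_square in the frame of rack_out between -0.132 and -0.096 m and x of pad_square in the frame of rack_in between -0.144 and -0.084 m) or (x of jar_square in the frame of rack_out between -0.056 and -0.02 m and x of pad_square in the frame of rack_in between -0.068 and -0.008 m) or (x of jar_square in the frame of rack_out between 0.02 and 0.056 m and x of pad_square in the frame of rack_in between 0.008 and 0.068 m) or (x of jar_square in the frame of rack_out between 0.096 and 0.132 m and x of pad_square in the frame of rack_in between 0.084 and 0.144 m)) and y of jar_square in the frame of rack_out between -0.018 and 0.018 m and z of jar_square in the frame of rack_out between 0.002 and 0.01 m and ((x of jar_hex in the frame of rack_out between -0.132 and -0.096 m and x of pad_hex in the frame of rack_in between -0.144 and -0.084 m) or (x of jar_hex in the frame of rack_out between -0.056 and -0.02 m and x of pad_hex in the frame of rack_in between -0.068 and -0.008 m) or (x of jar_hex in the frame of rack_out between 0.02 and 0.056 m and x of pad_hex in the frame of rack_in between 0.008 and 0.068 m) or (x of jar_hex in the frame of rack_out between 0.096 and 0.132 m and x of pad_hex in the frame of rack_in between 0.084 and 0.144 m)) and y of jar_hex in the frame of rack_out between -0.018 and 0.018 m and z of jar_hex in the frame of rack_out between 0.002 and 0.01 m); the robot touches nothing.
It fails at once if a jar is tipped by more than 0.5 rad (angle between any of jar_round, jar_slim, jar_square, jar_hex's own z axis and vertical above 0.5 rad).
It fails at once if a jar is dropped: out of the fingers and moving at more than 0.6 m/s (a fall of about 2 cm) ((contact force between jar_round and the fingers below 0.05 N and linear speed of jar_round above 0.6 m/s) or (contact force between jar_slim and the fingers below 0.05 N and linear speed of jar_slim above 0.6 m/s) or (contact force between jar_square and the fingers below 0.05 N and linear speed of jar_square above 0.6 m/s) or (contact force between jar_hex and the fingers below 0.05 N and linear speed of jar_hex above 0.6 m/s)).
It also fails if it takes over 112 s, if anything falls off the work surface, if the arm or the gripper's body presses on something with over 40 N, if the wrist force passes 120 N, or if a joint passes its speed limit or range.

## Working session

There is one attempt and no reset: what is moved stays moved. The work goes in short steps, Python scripts to look and compute and a tool call to move; the robot and the scene stay as the last step left them, time stands still between calls to the robot, and variables do not carry over. Pictures are saved under pics/ and viewed, at most 14 in all, crops included, and the job is handed in when it is done.

Besides the shell and the picture viewer there is one more tool, called after "Emit:" by a JSON object that holds its "name" and its "arguments", one argument or row to a line. step_arm: Moves the arm, as the interface text tells. Its arguments: {"type":"object","properties":{"steps":{"type":"array"},"grip_force":{"type":"number"}},"required":["steps"]}

```bash
mkdir -p pics; python3 - <<'E'
from station import *
import cv2,numpy as np
print(sensors.state())
ims=[]
for n in("scene","side"):
    p=snapshot(n); ims.append(p["frame"]); print(n,p["intrinsics"].tolist(),p["R"].tolist(),p["t"].tolist())
    cv2.imwrite(f"pics/{n}0.png",p["frame"][:,:,::-1])
    for l in("rack_in","rack_out","jar_round","jar_slim","jar_square","jar_hex"):
        print(l,[(round(d["p"],2),[int(x) for x in d["bbox"]]) for d in look_for(p,l)[:3]],[(round(d["p"],2),[int(x) for x in d["xy"]]) for d in tip_of(p,l)[:2]])
E
```

```text
{'clock': 0.0, 'joints': array([-1.37229946e+00,  1.81490173e-01,  1.60795960e+00, -3.19303918e-05,
        1.35378245e+00, -2.06272759e-01]), 'qvel': array([-0.00020978, -0.00153446, -0.00079076,  0.00138314,  0.00199543,
        0.00196605]), 'effort': array([ 6.61408503e-04, -4.33869946e+01, -3.41850471e+01,  7.03379628e-02,
        3.84360552e-02, -1.62672495e-04]), 'ee_pos': array([ 0.22636463, -0.52804781,  0.2568621 ]), 'tool_rot': array([-3.13998146e+00, -3.05294427e-04,  4.04776277e-01]), 'force': array([-0.2665038 , -0.39795699, -0.76022293]), 'moment': array([-0.03489416,  0.02858332, -0.03412842]), 'gripper_force': 0.0, 'width': 0.08798775610094199}
scene [[460.90852071466327, 0.0, 312.13962926700935], [0.0, 460.90852071466327, 240.56474283237748], [0.0, 0.0, 1.0]] [[0.4757439174739817, 0.8795439519741519, 0.008376248098049623], [0.7369078525082792, -0.39335668433768495, -0.549761162504682], [-0.48024425233223333, 0.26771805212303795, -0.835279894807304]] [-0.24319804350486735, -0.39751453063288983, 1.0472595956990585]
rack_in [(0.93, [319, 140, 493, 272]), (0.67, [395, 2
[... 534 characters left out ...]
17248, -0.010176116008402472], [-0.02515946994645922, 0.6964375061643372, -0.7171762691832545], [0.040481653893697234, -0.7161051529731225, -0.6968175123971637]] [0.5577118134379567, 0.03319569332493413, 0.6995486586139652]
rack_in [(0.82, [207, 288, 458, 385])] [(0.88, [322, 331]), (0.18, [237, 345])]
rack_out [(0.74, [218, 166, 411, 217]), (0.29, [270, 318, 319, 357])] [(0.84, [322, 190])]
jar_round [(0.76, [211, 301, 259, 364])] [(0.72, [241, 347])]
jar_slim [(0.77, [334, 273, 366, 335])] [(0.63, [404, 310]), (0.56, [347, 322])]
jar_square [(0.72, [274, 286, 312, 349])] [(0.56, [294, 330]), (0.19, [237, 343])]
jar_hex [(0.76, [386, 271, 424, 327])] [(0.56, [399, 312]), (0.18, [238, 345])]
```

View pics/scene0.png

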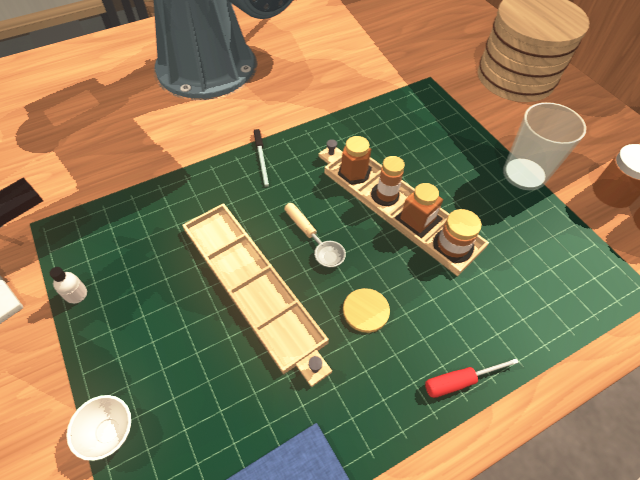

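View pics/side0.png

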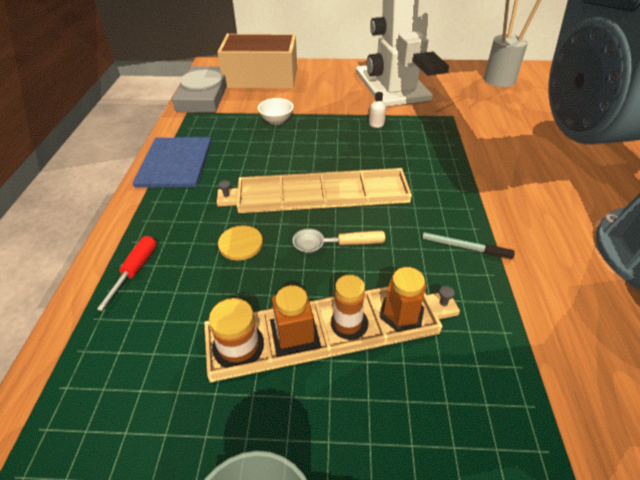

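Both views show the full rack with its knob at (332,147) in the scene view. From the knob the order is hex, slim, square, round. The empty rack's knob is at (316,365), its far end. Next I measure from both depth cameras.

```bash
cat > h.py <<'E'
from station import *
import cv2,numpy as np
from scipy.spatial.transform import Rotation as Ro
def cloud(p,st=None):
    z=p["z_map"]; K=p["intrinsics"]; v,u=np.mgrid[:480,:640]
    c=np.stack([(u-K[0,2])*z/K[0,0],(v-K[1,2])*z/K[1,1],z],-1)
    if "R" in p: w=(c-p["t"])@p["R"]
    else:
        T=p["T_tool_cam"]; w=(c@T[:3,:3].T+T[:3,3])@Ro.from_euler("xyz",st["tool_rot"]).as_matrix().T+st["ee_pos"]
    w[z==0]=np.nan; return w
def mask(p,l):
    r=cut_out(p,l); return (r[0]["pixels"],r[0]["p"]) if r else (None,0)
def jar(p,w,l):
    m,pr=mask(p,l)
    if m is None: return None
    q=w[m]; q=q[np.isfinite(q[:,0])]; zt=np.percentile(q[:,2],97); t=q[q[:,2]>zt-.006]
    (c,r)=cv2.minEnclosingCircle((t[:,:2]*1000).astype(np.float32))
    return pr,zt*1000,c,r,t[:,:2].mean(0)*1000
def rack(p,w,l):
    m,pr=mask(p,l)
    if m is None: return None
    q=w[m]; q=q[np.isfinite(q[:,0])]; t=q[(abs(q[:,2]-.018)<.004)]
    return pr,len(t),np.median(t[:,2])*1000,cv2.minAreaRect((t[:,:2]*1000).astype(np.float32)),t
E
python3 - <<'E'
from h import *
np.set_printoptions(precision=1,suppress=True)
for n in("scene","side"):
    p=snapshot(n); w=cloud(p)
    for l in("jar_hex","jar_slim","jar_square","jar_round"):print(n,l,jar(p,w,l))
    im=[]
    for l in("rack_in","rack_out"):
        r=rack(p,w,l);print(n,l,r[:4])
        t=r[4]*1000; a=np.full((300,450),0,np.uint8); m=mask(p,l)[0]; q=w[m]*1000; q=q[np.isfinite(q[:,0])]
        o=np.median(q,0)
        for s in q:
            x,y=int(225+s[0]-o[0]),int(150+s[1]-o[1])
            if 0<=x<450 and 0<=y<300:a[y,x]=max(a[y,x],min(255,int(s[2]*6+60)))
        print("o",o); im.append(a)
    cv2.imwrite(f"pics/td_{n}.png",np.vstack(im))
E
```

```text
scene jar_hex (0.94, np.float64(79.99220637965406), (437.8025817871094, 130.10446166992188), 21.925989151000977, array([439.1, 128.1]))
scene jar_slim (0.6, np.float64(90.85087438515514), (513.306396484375, 152.91915893554688), 18.84459114074707, array([514.6, 151.1]))
scene jar_square (0.78, np.float64(84.81613670380311), (584.09765625, 168.63595581054688), 20.758337020874023, array([586.3, 167.5]))
scene jar_round (0.59, np.float64(75.22478476869465), (657.1682739257812, 190.83168029785156), 27.056594848632812, array([657.7, 189.6]))
scene rack_in (0.56, 1087, np.float64(17.356736643061776), ((536.3463134765625, 157.8733673095703), (330.7115783691406, 82.88621520996094), 15.57284927368164))
o [536.2 141.5  10.4]
scene rack_out (0.82, 1758, np.float64(17.518074561096117), ((571.135498046875, -135.58604431152344), (336.83392333984375, 80.70231628417969), 7.213846206665039))
o [ 587.6 -133.1    6.4]
side jar_hex (0.88, np.float64(78.29856520455155), (435.7145690917969, 131.1019287109375), 20.686925888061523, array([436.7, 132.6]))
side jar_slim (0.59, np.float64(89.27757472488209), (512.5958862304688, 153.5439910888672), 18.229022979736328, array([512.5, 155.6]))
side jar_square (0.72, np.float64(83.10889694099816), (583.8930053710938, 170.18800354003906), 19.664247512817383, array([583.5, 172. ]))
side jar_round (0.76, np.float64(73.44560596668796), (655.6310424804688, 192.4806365966797), 26.782649993896484, array([655. , 194.5]))
side rack_in (0.78, 1798, np.float64(16.09542962409183), ((533.2410278320312, 158.35708618164062), (334.3952941894531, 82.33808135986328), 15.568880081176758))
o [533.3 169.4   8.2]
side rack_out (0.81, 1078, np.float64(15.950110858081832), ((570.796142578125, -134.90866088867188), (336.3219909667969, 84.56971740722656), 7.240828514099121))
o [ 569.  -134.1    5.2]
```

View pics/td_side.png

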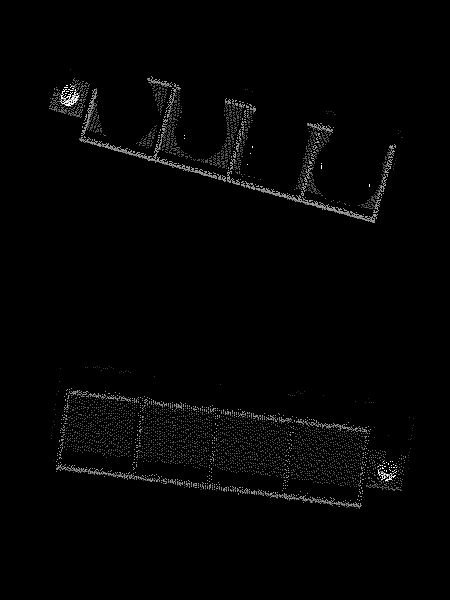

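```bash
cat >> h.py <<'E'
from scipy.optimize import minimize
def seg(L):
    return L
def fitrack(t,x0):
    # t: Nx2 mm wall-top points; walls: lines (centre lines), 4 mm thick
    def d(P):
        X,Y=P[:,0],P[:,1]
        ex=np.maximum(abs(X)-154,0); ey=np.maximum(abs(Y)-40,0)
        dl=[np.hypot(np.maximum(abs(abs(Y)-38)-2,0),ex)]
        for c in(-152,-76,0,76,152): dl.append(np.hypot(np.maximum(abs(X-c)-2,0),ey))
        return np.min(dl,0)
    def f(s):
        c,n=np.cos(s[2]),np.sin(s[2]); D=t-s[:2]; P=D@np.array([[c,-n],[n,c]])
        k=P[:,0]>-157
        return np.minimum(d(P),6)[k].mean()+ (~k).mean()*2
    best=min((minimize(f,np.array(x0)+[dx,dy,0],method="Nelder-Mead",options=dict(initial_simplex=np.array(x0)+[dx,dy,0]+np.array([[0,0,0],[6,0,0],[0,6,0],[0,0,.04]]))) for dx in(-15,0,15) for dy in(-8,0,8)),key=lambda r:r.fun)
    return best.x,best.fun
E
python3 - <<'E'
from h import *
np.set_printoptions(precision=2,suppress=True)
for n in("scene","side"):
    p=snapshot(n); w=cloud(p)
    for l,x0 in(("rack_in",[544,160,.272]),("rack_out",[557,-137,.126+np.pi])):
        m=mask(p,l)[0]; q=w[m]*1000; q=q[np.isfinite(q[:,0])]
        zt=18 if n=="scene" else 16.5
        t=q[abs(q[:,2]-zt)<4][:,:2]; s,e=fitrack(t,x0); print(n,l,s,np.degrees(s[2]),e)
        k=q[(q[:,2]>30)&(q[:,2]<42)]; c,nn=np.cos(s[2]),np.sin(s[2]); P=(k[:,:2]-s[:2])@np.array([[c,-nn],[nn,c]]); P=P[P[:,0]<-150];print("knob local",np.median(P,0),len(P), "knob z",np.percentile(k[:,2],90))
        wells=[(s[:2]+x*np.array([c,nn])).round(1).tolist() for x in(-114,-38,38,114)];print(wells)
    # tall things around rack_in, and glass base
    W=w.reshape(-1,3)*1000; W=W[np.isfinite(W[:,0])]
    k=W[(W[:,2]>45)&(W[:,0]>300)&(W[:,0]<900)&(W[:,1]>215)&(W[:,1]<500)]
    print("tall",len(k), k.min(0) if len(k) else "",k.max(0) if len(k) else "")
    uv=(525,175) if n=="scene" else None
    if uv:
        K=p["intrinsics"]; r=p["R"].T@np.linalg.inv(K)@[*uv,1]; o=-p["R"].T@p["t"]; print("glass base",(o-r*o[2]/r[2])*1000)
E
```

```text
scene rack_in [547.45 160.72   0.27] 15.544271421728808 0.1069098177246069
knob local [-173.95   -2.3 ] 77 knob z 37.63317603218886
[[437.6, 130.2], [510.8, 150.5], [584.1, 170.9], [657.3, 191.3]]
scene rack_out [ 558.48 -137.41    3.27] 187.2490718118529 0.048095047787879416
knob local [-176.46    0.35] 173 knob z 37.85554377198286
[[671.6, -123.0], [596.2, -132.6], [520.8, -142.2], [445.4, -151.8]]
tall 4482 [540.66 215.22  45.  ] [723.3  499.99 132.62]
glass base [592.27 415.03   0.  ]
side rack_in [546.07 162.22   0.27] 15.620211011822013 0.08366766127340927
knob local [-174.94    1.82] 158 knob z 36.13057377798717
[[436.3, 131.5], [509.5, 152.0], [582.7, 172.5], [655.9, 192.9]]
side rack_out [ 557.22 -135.64    3.27] 187.31039789760655 0.18970648831543224
knob local [-175.04   -1.96] 75 knob z 35.47305763080658
[[670.3, -121.1], [594.9, -130.8], [519.5, -140.5], [444.2, -150.1]]
tall 2291 [549.93 215.08  45.03] [669.68 390.33 130.55]
```

Both cameras agree within 2 mm, and the measured heights match the sizes given. I'll go above the hex jar.

Emit:
{"name": "step_arm", "arguments": {
  "steps": [88,210,659,-80,-7.6,88,210,659,-80,-7.6,88,210,659,-80,-7.6,88,210,659,-80,-7.6,88,210,659,-80,-7.6,88,210,659,-80,-7.6,88,210,659,-80,-7.6,88,210,659,-80,-7.6,88,210,659,-80,-7.6,88,210,659,-80,-7.6,88,210,659,-80,-7.6,88,210,659,-80,-7.6],
  "grip_force": 20
}}

```text
clock: 4.0
ee_pos: [0.4364, 0.1338, 0.1773]
tool_rot: [-3.141, 0.0, 0.278]
force: [1.2, -0.6, 0.3]
width: 0.088
gripper_force: 0.0
```

Emit:
{"name": "step_arm", "arguments": {
  "steps": [88,0,0,0,0,88,0,0,0,0,88,0,0,0,0]
}}

```text
clock: 4.38
ee_pos: [0.4366, 0.1291, 0.178]
tool_rot: [3.141, -0.0, 0.27]
force: [0.2, 0.2, 0.2]
width: 0.0882
gripper_force: 0.0
```

```bash
python3 - <<'E'
from h import *
np.set_printoptions(precision=1,suppress=True)
s=sensors.state(); p=snapshot("wrist"); w=cloud(p,s); cv2.imwrite("pics/w1.png",p["frame"][:,:,::-1])
print(s["clock"],s["ee_pos"]*1000,np.degrees(s["tool_rot"]))
for l in("jar_hex","jar_slim","jar_square","jar_round"):print(l,jar(p,w,l))
E
```

```text
4.375 [436.6 129.1 178. ] [180.   -0.   15.5]
jar_hex (0.63, np.float64(79.58120817492097), (436.22064208984375, 129.08079528808594), 20.603191375732422, array([437. , 129.7]))
jar_slim (0.66, np.float64(90.84894138930396), (511.62286376953125, 152.33111572265625), 17.900320053100586, array([511.9, 152.4]))
jar_square (0.72, np.float64(18.121317418999265), (517.4945678710938, -101.93598937988281), 80.25104522705078, array([ 514. , -106.6]))
jar_round None
```

View pics/w1.png

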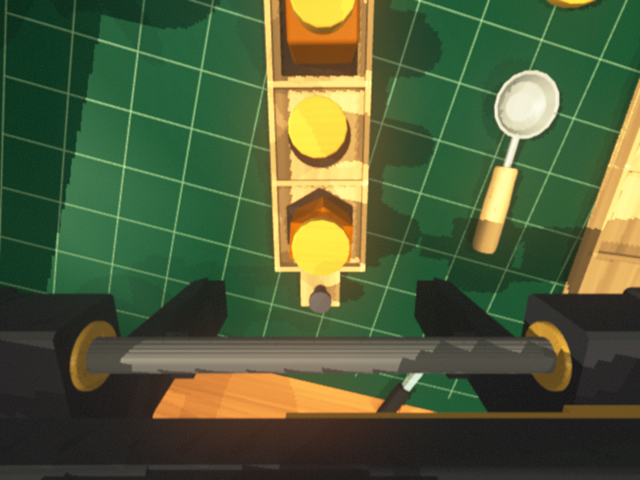

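The wrist view shows the hex lid centred between the fingers at (320,245), with the flats facing the fingers. The wrist measurement agrees with the other cameras, so I descend and grip.

Emit:
{"name": "step_arm", "arguments": {
  "steps": [88,0,1,-50,0,88,0,1,-90,0,88,0,1,-115,0,88,0,1,-128,0,88,0,1,-130,0,88,0,1,-130,0,40,0,1,-130,0,40,0,1,-130,0,40,0,1,-130,0,40,0,1,-130,0,40,0,1,-130,0,40,0,1,-130,0],
  "grip_force": 20
}}

```text
clock: 6.12
ee_pos: [0.4367, 0.1314, 0.0479]
tool_rot: [3.141, -0.0, 0.272]
force: [-0.4, -2.0, 1.6]
width: 0.0459
gripper_force: 19.7
```

Emit:
{"name": "step_arm", "arguments": {
  "steps": [40,0,0,20,0,40,0,0,60,0,40,0,0,95,0,40,10,-10,100,0,40,40,-43,100,-1,40,75,-81,100,-3,40,110,-119,100,-5,40,145,-157,100,-6,40,180,-195,100,-7,40,210,-227,100,-8,40,228,-246,100,-8.3,40,234,-253,100,-8.3]
}}

```text
clock: 7.62
ee_pos: [0.6703, -0.1233, 0.1451]
tool_rot: [-3.14, 0.003, 0.126]
force: [-0.4, 0.6, -1.8]
width: 0.046
gripper_force: 19.7
```

Emit:
{"name": "step_arm", "arguments": {
  "steps": [40,0,0,0,0,40,0,0,0,0,40,0,0,0,0]
}}

```text
clock: 8.0
ee_pos: [0.67, -0.1206, 0.1478]
tool_rot: [-3.141, 0.0, 0.128]
force: [-0.2, 0.1, -1.6]
width: 0.0462
gripper_force: 19.7
```

```bash
python3 - <<'E'
from h import *
np.set_printoptions(precision=2,suppress=True)
s=sensors.state(); p=snapshot("wrist"); w=cloud(p,s)
print(s["clock"],s["ee_pos"]*1000,np.degrees(s["tool_rot"]),s["force"],s["width"])
t=w.reshape(-1,3)*1000;t=t[np.isfinite(t[:,0])]
t=t[(abs(t[:,2]-18)<4)&(abs(t[:,1]+137)<80)]
f,e=fitrack(t[:,:2],[557.8,-136.5,3.27]);c,n=np.cos(f[2]),np.sin(f[2])
print(len(t),f,np.degrees(f[2]),e,[(f[:2]+x*np.array([c,n])).round(1) for x in(-114,-38,38,114)])
print(jar(p,w,"jar_hex"))
E
```

```text
8.0 [ 670.04 -120.6   147.78] [-179.99    0.01    7.35] [-0.19  0.07 -1.6 ] 0.04617522339463977
1631 [ 557.27 -137.58    3.27] 187.33848840894817 0.008893929506505555 [array([ 670.3, -123. ]), array([ 595. , -132.7]), array([ 519.6, -142.4]), array([ 444.2, -152.1])]
(0.93, np.float64(179.2047760182114), (673.6793212890625, -119.5792007446289), 25.674030303955078, array([ 669.41, -120.15]))
```

Emit:
{"name": "step_arm", "arguments": {
  "steps": [40,0,-2,-45,0,40,0,-2,-80,0,40,0,-2,-94,0,40,0,-2,-100,0,40,0,-2,-102,0,40,0,-2,-103,0,40,0,-2,-104,0,40,0,-2,-104,0,40,0,-2,-104,0]
}}

```text
clock: 9.22
ee_pos: [0.6706, -0.1236, 0.0439]
tool_rot: [3.141, -0.0, 0.127]
force: [0.4, -1.1, -1.1]
width: 0.0465
gripper_force: 19.7
```

Emit:
{"name": "step_arm", "arguments": {
  "steps": [56,0,0,0,0,56,0,0,0,0,88,0,0,0,0,88,0,0,0,0,88,0,0,20,0,88,0,0,75,0,88,0,0,120,0,88,0,0,134,0,88,0,0,134,0]
}}

```text
clock: 10.35
ee_pos: [0.671, -0.1237, 0.1792]
tool_rot: [3.14, -0.002, 0.127]
force: [-0.7, -0.4, -0.4]
width: 0.0879
gripper_force: 0.0
```

```bash
cat > look.py <<'E'
from h import *
np.set_printoptions(precision=1,suppress=True)
s=sensors.state();print(s["clock"],s["ee_pos"]*1000,np.degrees(s["tool_rot"]))
ims=[]
for n in("scene","side"):
    p=snapshot(n); w=cloud(p); ims.append(cv2.resize(p["frame"],None,fx=.6,fy=.6))
    for l in("jar_hex","jar_slim","jar_square","jar_round"):print(n,l,jar(p,w,l))
import sys
cv2.imwrite(f"pics/{sys.argv[1]}.png",np.hstack(ims)[:,:,::-1])
E
python3 look.py l1
```

```text
10.35 [ 671.  -123.7  179.2] [179.9  -0.1   7.3]
scene jar_hex (0.61, np.float64(76.28341231215269), (669.6444091796875, -123.03755950927734), 20.8134765625, array([ 670.7, -123.6]))
scene jar_slim (0.88, np.float64(90.76847052561268), (513.3841552734375, 151.17779541015625), 18.571388244628906, array([514.5, 151. ]))
scene jar_square (0.56, np.float64(84.87002650387846), (584.9981079101562, 168.47537231445312), 19.455821990966797, array([586.2, 167.3]))
scene jar_round (0.67, np.float64(75.2950277055436), (657.4329223632812, 190.83029174804688), 26.981184005737305, array([657.8, 189.9]))
side jar_hex (0.96, np.float64(73.89872507891698), (667.1207275390625, -121.63695526123047), 21.41364097595215, array([ 667.9, -118.7]))
side jar_slim (0.55, np.float64(89.18268944129282), (512.2737426757812, 153.52687072753906), 18.45639991760254, array([511.7, 155.7]))
side jar_square (0.57, np.float64(83.18787221812119), (583.822509765625, 170.51190185546875), 19.397777557373047, array([583.4, 171.9]))
side jar_round (0.92, np.float64(73.45134624409805), (655.2013549804688, 191.98863220214844), 27.191129684448242, array([655. , 194.6]))
```

Hex is down: its top is at 75 mm and it sits within about 2 mm of the well centre. Slim is next.

Emit:
{"name": "step_arm", "arguments": {
  "steps": [88,-26,45,0,2,88,-56,97,0,4,88,-86,150,0,6,88,-116,202,0,7,88,-140,244,0,8,88,-154,269,0,8.3,88,-158,276,0,8.3,88,-158,276,0,8.3,88,-158,276,0,8.3,88,-158,276,0,8.3]
}}

```text
clock: 12.1
ee_pos: [0.513, 0.1515, 0.1776]
tool_rot: [3.141, 0.0, 0.271]
force: [-0.1, -0.4, -0.7]
width: 0.088
gripper_force: 0.0
```

Emit:
{"name": "step_arm", "arguments": {
  "steps": [88,-1,1,-50,0,88,-1,1,-90,0,88,-1,1,-112,0,88,-1,1,-120,0,88,-1,1,-122,0,88,-1,1,-122,0,32,-1,1,-122,0,32,-1,1,-122,0,32,-1,1,-122,0,32,-1,1,-122,0,32,-1,1,-122,0,32,-1,1,-122,0]
}}

```text
clock: 13.6
ee_pos: [0.5116, 0.1533, 0.0558]
tool_rot: [3.141, -0.0, 0.272]
force: [0.1, -0.6, 0.3]
width: 0.038
gripper_force: 20.0
```

Emit:
{"name": "step_arm", "arguments": {
  "steps": [32,0,0,20,0,32,0,0,60,0,32,0,0,95,0,32,4,-14,100,0,32,15,-52,100,-1,32,29,-100,100,-3,32,43,-148,100,-5,32,57,-196,100,-6,32,70,-240,100,-7,32,79,-271,100,-8,32,83,-283,100,-8.3,32,84,-285,100,-8.3]
}}

```text
clock: 15.1
ee_pos: [0.5948, -0.1318, 0.1543]
tool_rot: [-3.14, 0.002, 0.126]
force: [0.8, -0.7, -0.6]
width: 0.0378
gripper_force: 20.0
```

Emit:
{"name": "step_arm", "arguments": {
  "steps": [32,0,0,0,0,32,0,0,0,0]
}}

```text
clock: 15.35
ee_pos: [0.5953, -0.1303, 0.1556]
tool_rot: [-3.141, 0.0, 0.129]
force: [0.1, 0.3, -1.2]
width: 0.0377
gripper_force: 20.0
```

Lower to TCP z 51.8 (grasp height less 4 mm).

Emit:
{"name": "step_arm", "arguments": {
  "steps": [32,0,-2,-45,0,32,0,-2,-80,0,32,0,-2,-94,0,32,0,-2,-100,0,32,0,-2,-102,0,32,0,-2,-103,0,32,0,-2,-104,0,32,0,-2,-104,0,32,0,-2,-104,0]
}}

```text
clock: 16.48
ee_pos: [0.5956, -0.1336, 0.0519]
tool_rot: [3.141, -0.0, 0.127]
force: [0.1, 0.2, -1.3]
width: 0.0374
gripper_force: 20.0
```

Emit:
{"name": "step_arm", "arguments": {
  "steps": [48,0,0,0,0,48,0,0,0,0,88,0,0,0,0,88,0,0,0,0,88,0,0,20,0,88,0,0,70,0,88,0,0,114,0,88,0,0,126,0,88,0,0,126,0]
}}

```text
clock: 17.6
ee_pos: [0.5959, -0.1337, 0.179]
tool_rot: [3.14, -0.002, 0.127]
force: [0.1, -0.9, -1.0]
width: 0.088
gripper_force: 0.0
```

```bash
python3 look.py l2
```

```text
17.6 [ 595.9 -133.7  179. ] [179.9  -0.1   7.3]
scene jar_hex (0.88, np.float64(76.26332413386389), (670.2830200195312, -123.6102523803711), 20.182899475097656, array([ 671.6, -124.2]))
scene jar_slim (0.58, np.float64(87.29865479715298), (596.5157470703125, -133.38185119628906), 18.19191551208496, array([ 597.8, -133.5]))
scene jar_square (0.92, np.float64(84.78473932357328), (585.8775634765625, 169.01409912109375), 20.27243423461914, array([586.3, 167.3]))
scene jar_round (0.63, np.float64(75.2651372905726), (656.2463989257812, 190.0950164794922), 27.34054183959961, array([657.9, 189.1]))
side jar_hex (0.97, np.float64(73.85926881538265), (667.7362060546875, -121.550537109375), 21.10993766784668, array([ 668.6, -118.4]))
side jar_slim (0.58, np.float64(84.84249068322478), (594.9320068359375, -131.05322265625), 18.573394775390625, array([ 595.1, -128.7]))
side jar_square (0.69, np.float64(83.26469115831394), (583.3894653320312, 170.45574951171875), 19.667524337768555, array([583.4, 172.2]))
side jar_round (0.63, np.float64(73.41176082704266), (655.729248046875, 192.40513610839844), 27.072763442993164, array([655. , 194.4]))
```

Emit:
{"name": "step_arm", "arguments": {
  "steps": [88,-2,45,0,2,88,-4,100,0,4,88,-6,155,0,6,88,-8,210,0,7,88,-10,260,0,8,88,-12,293,0,8.3,88,-12,303,0,8.3,88,-12,303,0,8.3,88,-12,303,0,8.3,88,-12,303,0,8.3]
}}

```text
clock: 19.35
ee_pos: [0.5837, 0.1682, 0.1777]
tool_rot: [3.141, 0.0, 0.27]
force: [-0.4, 0.1, 0.1]
width: 0.0878
gripper_force: 0.0
```

Emit:
{"name": "step_arm", "arguments": {
  "steps": [88,0,1,-50,0,88,0,1,-90,0,88,0,1,-115,0,88,0,1,-127,0,88,0,1,-129,0,88,0,1,-129,0,40,0,1,-129,0,40,0,1,-129,0,40,0,1,-129,0,40,0,1,-129,0,40,0,1,-129,0,40,0,1,-129,0]
}}

```text
clock: 20.85
ee_pos: [0.5835, 0.1703, 0.0488]
tool_rot: [3.141, -0.0, 0.272]
force: [-0.6, -0.6, 0.6]
width: 0.0459
gripper_force: 20.0
```

Emit:
{"name": "step_arm", "arguments": {
  "steps": [40,0,0,20,0,40,0,0,60,0,40,0,0,95,0,40,-3,-14,100,0,40,-11,-52,100,-1,40,-21,-102,100,-3,40,-31,-152,100,-5,40,-41,-202,100,-6,40,-51,-252,100,-7,40,-59,-292,100,-8,40,-63,-309,100,-8.3,40,-64,-312,100,-8.3]
}}

```text
clock: 22.35
ee_pos: [0.5186, -0.1421, 0.148]
tool_rot: [-3.141, 0.001, 0.125]
force: [-0.4, 0.4, -2.3]
width: 0.0462
gripper_force: 20.0
```

Emit:
{"name": "step_arm", "arguments": {
  "steps": [40,0,0,0,0,40,0,0,0,0]
}}

```text
clock: 22.6
ee_pos: [0.5196, -0.1403, 0.1486]
tool_rot: [-3.141, 0.0, 0.129]
force: [0.3, -0.6, -2.0]
width: 0.0458
gripper_force: 20.0
```

Emit:
{"name": "step_arm", "arguments": {
  "steps": [40,0,-2,-45,0,40,0,-2,-80,0,40,0,-2,-94,0,40,0,-2,-100,0,40,0,-2,-102,0,40,0,-2,-103,0,40,0,-2,-104,0,40,0,-2,-104,0,40,0,-2,-104,0]
}}

```text
clock: 23.72
ee_pos: [0.5196, -0.1436, 0.0449]
tool_rot: [3.141, -0.0, 0.127]
force: [-0.7, 0.0, -0.8]
width: 0.0461
gripper_force: 20.0
```

Emit:
{"name": "step_arm", "arguments": {
  "steps": [56,0,0,0,0,56,0,0,0,0,88,0,0,0,0,88,0,0,0,0,88,0,0,20,0,88,0,0,75,0,88,0,0,120,0,88,0,0,133,0,88,0,0,133,0]
}}

```text
clock: 24.85
ee_pos: [0.5197, -0.1436, 0.178]
tool_rot: [3.141, -0.001, 0.127]
force: [0.4, 0.5, 0.8]
width: 0.0877
gripper_force: 0.0
```

```bash
python3 look.py l3
```

```text
24.85 [ 519.7 -143.6  178. ] [180.   -0.1   7.3]
scene jar_hex (0.67, np.float64(76.12613977370258), (669.9906616210938, -123.44811248779297), 20.264997482299805, array([ 671.1, -123.9]))
scene jar_slim (0.82, np.float64(87.26071502550788), (596.5581665039062, -133.0665283203125), 18.158527374267578, array([ 597.7, -133.5]))
scene jar_square (0.84, np.float64(81.09781557914454), (521.0631713867188, -143.57122802734375), 19.540861129760742, array([ 522.6, -143.9]))
scene jar_round (0.89, np.float64(75.24858843166017), (656.3300170898438, 190.67733764648438), 27.261404037475586, array([658. , 189.4]))
side jar_hex (0.93, np.float64(74.0281056149971), (668.7008056640625, -122.0622787475586), 21.489973068237305, array([ 668.2, -118.7]))
side jar_slim (0.65, np.float64(84.8210007783048), (596.2225341796875, -131.13294982910156), 18.762392044067383, array([ 595.3, -128.7]))
side jar_square (0.87, np.float64(78.9126298613002), (520.5482788085938, -141.501708984375), 20.36073875427246, array([ 519.3, -138.4]))
side jar_round (0.72, np.float64(73.42448126596929), (656.0599365234375, 192.87339782714844), 26.797632217407227, array([655. , 194.6]))
```

Emit:
{"name": "step_arm", "arguments": {
  "steps": [88,17,41,0,2,88,39,95,0,4,88,61,149,0,6,88,83,203,0,7,88,105,257,0,8,88,123,301,0,8.3,88,133,327,0,8.3,88,136,335,0,8.3,88,136,335,0,8.3,88,136,335,0,8.3,88,136,335,0,8.3]
}}

```text
clock: 26.72
ee_pos: [0.6554, 0.1903, 0.1778]
tool_rot: [3.142, 0.0, 0.271]
force: [0.5, -0.0, 0.3]
width: 0.0878
gripper_force: 0.0
```

Emit:
{"name": "step_arm", "arguments": {
  "steps": [88,0,0,-50,0,88,0,0,-90,0,88,0,0,-115,0,88,0,0,-127,0,88,0,0,-131,0,88,0,0,-131,0,46,0,0,-131,0,46,0,0,-131,0,46,0,0,-131,0,46,0,0,-131,0,46,0,0,-131,0,46,0,0,-131,0]
}}

```text
clock: 28.22
ee_pos: [0.6556, 0.1914, 0.047]
tool_rot: [3.141, -0.0, 0.272]
force: [-0.3, -1.3, 2.3]
width: 0.0534
gripper_force: 20.0
```

Emit:
{"name": "step_arm", "arguments": {
  "steps": [46,0,0,20,0,46,0,0,60,0,46,0,0,95,0,46,-12,-19,100,0,46,-38,-62,100,-1,46,-66,-107,100,-3,46,-94,-153,100,-5,46,-122,-198,100,-6,46,-150,-244,100,-7,46,-178,-289,100,-8,46,-200,-325,100,-8.3,46,-211,-343,100,-8.3]
}}

```text
clock: 29.72
ee_pos: [0.4436, -0.1533, 0.1478]
tool_rot: [3.141, -0.001, 0.125]
force: [-0.0, -0.1, -1.3]
width: 0.0537
gripper_force: 20.0
```

Emit:
{"name": "step_arm", "arguments": {
  "steps": [46,0,0,0,0,46,0,0,0,0,46,0,0,0,0]
}}

```text
clock: 30.1
ee_pos: [0.4449, -0.1508, 0.1469]
tool_rot: [-3.142, -0.0, 0.129]
force: [-0.1, -0.5, -1.0]
width: 0.0535
gripper_force: 20.0
```

Emit:
{"name": "step_arm", "arguments": {
  "steps": [46,0,-1,-45,0,46,0,-1,-80,0,46,0,-1,-94,0,46,0,-1,-100,0,46,0,-1,-102,0,46,0,-1,-103,0,46,0,-1,-104,0,46,0,-1,-104,0,46,0,-1,-104,0]
}}

```text
clock: 31.22
ee_pos: [0.4446, -0.1526, 0.043]
tool_rot: [3.141, -0.0, 0.127]
force: [-1.3, 0.1, -0.4]
width: 0.0538
gripper_force: 20.0
```

Emit:
{"name": "step_arm", "arguments": {
  "steps": [64,0,0,0,0,64,0,0,0,0,88,0,0,0,0,88,0,0,0,0,88,0,0,20,0,88,0,0,75,0,88,0,0,120,0,88,0,0,150,0,88,0,0,150,0,88,0,0,150,0]
}}

```text
clock: 32.48
ee_pos: [0.4439, -0.1522, 0.1917]
tool_rot: [-3.141, 0.001, 0.127]
force: [0.5, -0.3, -0.9]
width: 0.0882
gripper_force: 0.0
```

```bash
python3 look.py l4
```

```text
32.475 [ 443.9 -152.2  191.7] [-180.     0.1    7.3]
scene jar_hex (0.97, np.float64(76.07740203075402), (669.3612060546875, -123.16209411621094), 20.87716293334961, array([ 670.7, -123.8]))
scene jar_slim (0.87, np.float64(87.08073532272778), (596.9268798828125, -132.83860778808594), 18.0041561126709, array([ 598.2, -133.3]))
scene jar_square (0.58, np.float64(81.07843948594696), (540.6968383789062, -140.9214630126953), 39.67988586425781, array([ 522.3, -143.2]))
scene jar_round (0.93, np.float64(71.43144410598498), (461.44110107421875, -151.9180145263672), 42.203521728515625, array([ 447.7, -152.4]))
side jar_hex (0.66, np.float64(73.91462363275049), (668.9583740234375, -121.21157836914062), 20.612520217895508, array([ 668.2, -118.9]))
side jar_slim (0.73, np.float64(84.89162463414996), (595.8237915039062, -130.2689666748047), 17.948442459106445, array([ 594.5, -128.3]))
side jar_square (0.65, np.float64(78.8993143725082), (520.0292358398438, -141.04652404785156), 20.85125160217285, array([ 519.4, -138.6]))
side jar_round (0.96, np.float64(69.18077648675202), (444.65228271484375, -150.56356811523438), 27.32442283630371, array([ 445. , -147.4]))
```

View pics/l4.png

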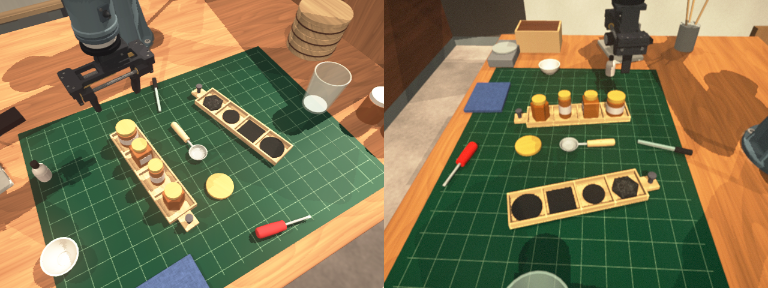

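Both views show the four jars upright in the empty rack, ordered hex, slim, square, round from its knob. The pads left in the full rack, e.g. hex at (625,187) in the side half, have the same order. The gripper is clear, so I'm handing in.

```bash
python3 -c "
from station import *
print(sign_off())"
```

```text
the job is handed in; nothing more can be done
None
```

All four jars now stand upright in rack_out in their original order from the knob (hex, slim, square, round), each measured within about 3 mm of its well centre and with lid heights that match standing on the well floor; the job was handed in at about 33 s, and the hand-in returned no verdict.

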